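# Reload the engraver with the blanks of the wanted size

## Robot

A 7-joint arm with a two-finger parallel gripper is mounted at the origin on the work surface. World frame = base frame: x ahead of the robot, y to its left, z up, the work surface at z = 0. Lengths are in m, angles in rad, forces in N, time in s.
With the tool pointing down it reaches from about 0.4 to 0.85 m from the base axis. Payload 4.5 kg.
Tool frame: the origin (TCP) lies where the fingers leave the gripper's body, on its centre line; the fingertips stand 73 mm ahead of it and the grasp point (between the pads) lies 54 mm ahead of it; z points along the fingers, y is the line along which they close (so a half turn about z gives the same grasp; the last joint's range is limited). The gripper opens to 85 mm and grips with 20 to 120 N. Pads are 22 mm wide; open, the fingers measure 114 mm over their backs; the gripper's body (76 mm by 85 mm) begins 54 mm behind the grasp point. The pads swing forward as they close: fully open they stand 13 mm farther back than shut.
Start: joints at [-1.29, 0.689, -0.195, 1.565, 0.157, 0.902, -0.215], TCP at [0.153, 0.606, 0.304] pointing down, gripper open.
Joint ranges: [-3.01, 3.01], [-0.46, 2.08], [-1.47, 1.51], [0.13, 2.56], [-1, 4.14], [0.04, 2.09], [-2.66, 2.66]. Speed limits (rad/s): [2.57, 2.57, 3.14, 3.14, 3.14, 3.14, 3.14].

## Interface

Orientations are given as [roll, pitch, yaw] about the fixed x, y, z axes, in that order (R = Rz(yaw) Ry(pitch) Rx(roll)).
In Python, from rig import readout, capture, camera_info, finish_job gives the robot as it stands. The module is installed in compiled form; this text tells all that it offers.
- The arm moves only by the tool carry_out, never from a script. Its argument "plan" is text: rows parted by semicolons, each of 7 numbers parted by spaces: the finger opening in mm, from 0 to 85.4, then the shift along the tool's x, y, z scaled (see below), then the turn, a rotation vector about the tool's x, y, z scaled (see below). A call has 1 to 8 rows; each row is the pose to reach, as a shift and turn from the pose commanded when the call began, along the tool's axes at that moment; what a row does not reach only later rows make up. The controller multiplies each number of a shift by 400 mm and each number of a turn by pi/2 rad. A row lasts 1/12 s, in which the tool goes at most 41.7 mm and 7.16 degrees, less where a joint would pass 70% of its speed; a pose out of reach is approached as far as the arm can. A call with a number of a shift or a turn outside -1 to 1 is refused whole. A call with a gripper value outside its range is refused whole. The fingers move at their own pace and stop on an object; "squeeze" is the grip in N (left out, the last holds). Time passes only in rows, so rows that repeat a pose let the fingers close. It gives the time, the measured TCP pose, the force, the opening and the grip force at its end, in the units of the state.
- readout.read_state(): the state, without advancing time (a new reading comes with each control period).
- capture(name): name is "scene" or "top" or "wrist"; returns the picture (384x512x3 uint8, red, green, blue); there is no depth.
- camera_info(name): a dict with "fx", "fy", "cx", "cy" (pixels), "camera_from_world" (4x4, takes a point from world to camera coordinates). Camera axes: x right, y down, z forward; pixel columns grow to the right and rows downward; lengths in m; the calibration is good to about 2 mm. A picture is of the moment at which its call begins: read the wrist's pose just before it. camera_info takes no time and is no camera call; for the wrist camera it gives the pose at the moment of the call.
- finish_job(): hands the job in; it is judged then, once.
The state is a dict: "time_s": time; "q": joint angles; "joint_vel": joint speeds; "joint_torque": joint torques, N m; "eef_pos": TCP position; "tcp_rot": TCP orientation; "ft_force": force on the tool from outside, world axes, zero at the start; "wrist_torque": the same for the moment, N m; "width": finger opening in m; "gripper_force": force on a finger pad.
Only numpy, scipy, OpenCV 4.12 (cv2) and the standard library are available. Lean on these libraries where they do the work, as an engineer would, in place of code of your own. Each camera call takes 0.05 s, during which the arm holds its last target. There are 200 camera calls.

## Task

Reload the engraver: first draw its carriage fully out by the red handle, then move every finished, black-topped piece from the carriage into the grey tray and stand every plain brass blank whose diameter matches the gauge disc on the red square flat on the carriage, inside its rim. Only when that is all done, push the carriage fully home under the head. Leave the blanks of the other sizes standing where they are on the mat, and do not disturb the beaker, the jar or the brush.

Things in the scene. Friction and masses are not known exactly. Their poses are not given: they have to be found in the camera images.
- carriage (a joint): slide joint of the carriage (m): 0 = fully home under the engraving head, 0.160 = drawn fully out, solid stops at both ends; grows towards -y of carriage_floor. Friction about 2 N; stays where left. The station is a fixed grey base plate 200 by 400 mm with steel rails, a white column 460 mm tall on its +y end and a black head over the +y half of the home position, lens 340 mm above the bench
- carriage_floor (a point): centre of the carriage's flat floor, on which pieces stand, 34 mm above the bench; moves with the carriage; x lies across and y along the slide, z up. The silver floor inside its blue rim is 200 mm (x) by 120 mm (y); the rim stands 9 mm above the floor, 5 mm thick. Room for three pieces of any size in a row along x
- carriage_handle (a point): point on the axis of the carriage's red upright handle post, 74 mm above the bench, 6 mm below its top. The post is 18 by 18 mm square (faces along x and y of carriage_floor) and stands 118 mm to -y of carriage_floor; below, a flat bar at 24 to 34 mm height joins it to the carriage
- stock_mat: fixed black rubber mat 275 by 275 by 3 mm thick on which the plain blanks stand; origin: centre of its underside
- done_tray_in (a point): centre of the inner floor of the fixed shallow grey tray for finished pieces, 4 mm above the bench; the tray is 200 (x) by 125 (y) by 14 mm high outside, walls 4 mm thick, inner floor 192 by 117 mm; axes along its sides, z up
- job_square (a point): centre of the red square on the gauge board, 13 mm above the bench. The board is a fixed wooden board 80 by 240 by 12 mm beyond the mat, with three painted 66 mm squares in a row 75 mm apart, each holding one thin brass gauge disc; the red end square shows the size wanted for this job, the other two are white
- gauge_s: small gauge disc, brass, 30 mm diameter, 8 mm thick, fixed on one square of the gauge board; origin: centre of its underside
- gauge_m: medium gauge disc, brass, 40 mm diameter, 8 mm thick, fixed on one square of the gauge board; origin: centre of its underside
- gauge_l: large gauge disc, brass, 50 mm diameter, 8 mm thick, fixed on one square of the gauge board; origin: centre of its underside
- blank_s1: small plain blank: solid brass cylinder 30 mm in diameter, 26 mm tall, about 0.16 kg, both faces alike, standing on the stock mat; origin: centre of its underside, z its axis; may be absent
- blank_s2: small plain blank: solid brass cylinder 30 mm in diameter, 26 mm tall, about 0.16 kg, both faces alike, standing on the stock mat; origin: centre of its underside, z its axis; may be absent
- blank_s3: small plain blank: solid brass cylinder 30 mm in diameter, 26 mm tall, about 0.16 kg, both faces alike, standing on the stock mat; origin: centre of its underside, z its axis; may be absent
- blank_m1: medium plain blank: solid brass cylinder 40 mm in diameter, 26 mm tall, about 0.28 kg, both faces alike, standing on the stock mat; origin: centre of its underside, z its axis; may be absent
- blank_m2: medium plain blank: solid brass cylinder 40 mm in diameter, 26 mm tall, about 0.28 kg, both faces alike, standing on the stock mat; origin: centre of its underside, z its axis; may be absent
- blank_m3: medium plain blank: solid brass cylinder 40 mm in diameter, 26 mm tall, about 0.28 kg, both faces alike, standing on the stock mat; origin: centre of its underside, z its axis; may be absent
- blank_l1: large plain blank: solid brass cylinder 50 mm in diameter, 26 mm tall, about 0.43 kg, both faces alike, standing on the stock mat; origin: centre of its underside, z its axis; may be absent
- blank_l2: large plain blank: solid brass cylinder 50 mm in diameter, 26 mm tall, about 0.43 kg, both faces alike, standing on the stock mat; origin: centre of its underside, z its axis; may be absent
- blank_l3: large plain blank: solid brass cylinder 50 mm in diameter, 26 mm tall, about 0.43 kg, both faces alike, standing on the stock mat; origin: centre of its underside, z its axis; may be absent
- finished_1: finished piece: solid brass cylinder 40 mm in diameter, 26 mm tall, about 0.28 kg, top face engraved black with a small brass cross, standing on the carriage at the start; origin: centre of its underside, z its axis; may be absent
- finished_2: finished piece: solid brass cylinder 40 mm in diameter, 26 mm tall, about 0.28 kg, top face engraved black with a small brass cross, standing on the carriage at the start; origin: centre of its underside, z its axis; may be absent
- finished_3: finished piece: solid brass cylinder 40 mm in diameter, 26 mm tall, about 0.28 kg, top face engraved black with a small brass cross, standing on the carriage at the start; origin: centre of its underside, z its axis; may be absent
- beaker: glass beaker 72 mm wide, 90 mm tall, a bystander beyond the station; origin: centre of its underside
- jar: jar with blue lid 60 mm wide, 75 mm tall, a bystander beyond the station; origin: centre of its underside
- brush: bench brush about 140 mm long, lying beyond the grey tray, a bystander; origin on its underside, about its middle
Things that resemble listed ones, but are neither listed nor needed, are in the scene too. What is shaped like the blank_m3 but green or pink is not meant.

How it is judged:
By the outcome, as a careful person would: the job done as asked, in the order asked, and still so for the second after the job is handed in, with the robot touching nothing.
Of blank_s1, blank_s2, blank_s3 only 2 to 3 are there at a start; the rules pass over those that are not, and their reading is None.
Of blank_m1, blank_m2, blank_m3 only 2 to 3 are there at a start; the rules pass over those that are not, and their reading is None.
Of blank_l1, blank_l2, blank_l3 only 2 to 3 are there at a start; the rules pass over those that are not, and their reading is None.
Of finished_1, finished_2, finished_3 only 2 to 3 are there at a start; the rules pass over those that are not, and their reading is None.
At some moment in a run one of blank_s1, blank_s2, blank_s3, blank_m1, blank_m2, blank_m3, blank_l1, blank_l2, blank_l3 may be knocked a few centimetres aside while the robot is not near it.
Once in a run the grip may slacken for a moment while it holds something.
It also fails if it takes over 210 s, if anything falls off the work surface, if the arm or the gripper's body presses on something with over 40 N, if the wrist force passes 120 N, or if a joint passes its speed limit or range.

## Working session

There is one attempt and no reset: what is moved stays moved. The work goes in short steps, Python scripts to look and compute and a tool call to move; the robot and the scene stay as the last step left them, time stands still between calls to the robot, and variables do not carry over. Pictures are saved under pics/ and viewed, at most 14 in all, crops included, and the job is handed in when it is done.

Besides the shell and the picture viewer there is one more tool, called after "Emit:" as name(argument=value, ...) on one line, values as JSON. carry_out: Moves the arm, as the interface text tells. Its arguments: {"type":"object","properties":{"plan":{"type":"string"},"squeeze":{"type":"number"}},"required":["plan"]}

```bash
mkdir -p pics; cat > h.py <<'E'
import numpy as np, cv2
from rig import readout, capture, camera_info, finish_job
def save(n,im): cv2.imwrite('pics/'+n+'.png',im[:,:,::-1])
def toW(ci,px,z):
    T=np.linalg.inv(ci['camera_from_world']); px=np.atleast_2d(px).astype(float)
    d=np.c_[(px[:,0]-ci['cx'])/ci['fx'],(px[:,1]-ci['cy'])/ci['fy'],np.ones(len(px))]@T[:3,:3].T
    o=T[:3,3]; return o+d*((z-o[2])/d[:,2])[:,None]
def toP(ci,P):
    P=np.atleast_2d(P); c=P@ci['camera_from_world'][:3,:3].T+ci['camera_from_world'][:3,3]
    return np.c_[c[:,0]/c[:,2]*ci['fx']+ci['cx'],c[:,1]/c[:,2]*ci['fy']+ci['cy']]
E
python3 - <<'E'
from h import *
for n in ('top','scene'):
    im=capture(n); save(n+'0',im); ci=camera_info(n); print(n,ci['fx'],ci['cx'],ci['cy'],np.round(np.linalg.inv(ci['camera_from_world']),3).tolist())
s=readout.read_state(); print({k:np.round(v,3).tolist() for k,v in s.items()})
E
```

```text
top 425.57118943491946 247.6144295467858 191.86445287632733 [[-0.024, -0.98, 0.197, 0.348], [-1.0, 0.025, 0.001, -0.022], [-0.006, -0.197, -0.98, 1.064], [0.0, 0.0, 0.0, 1.0]]
scene 441.5208094641712 246.14223830499603 195.6223440523841 [[-0.544, 0.484, -0.686, 1.304], [0.839, 0.332, -0.431, 0.455], [0.019, -0.81, -0.586, 0.729], [0.0, 0.0, 0.0, 1.0]]
{'time_s': 0.1, 'q': [-1.29, 0.69, -0.195, 1.566, 0.157, 0.902, -0.215], 'joint_vel': [-0.001, -0.002, 0.001, -0.001, -0.0, -0.0, -0.001], 'joint_torque': [-0.004, -54.06, -1.272, -15.898, 0.009, 0.004, 0.0], 'eef_pos': [0.153, 0.606, 0.303], 'tcp_rot': [-3.14, 0.0, 2.895], 'ft_force': [-0.066, -0.056, 0.796], 'wrist_torque': [-0.063, 0.029, -0.031], 'gripper_force': 0.0, 'width': 0.086}
```

View pics/top0.png

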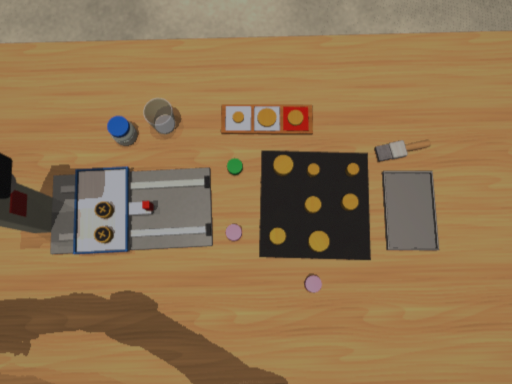

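View pics/scene0.png

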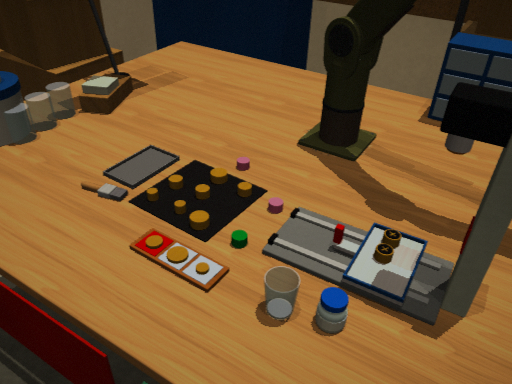

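The top view shows the carriage at about (102,210) with finished pieces at (103,210) and (103,235), and the handle at (147,205). The red square is at (295,119), the black mat around (315,205) holds 8 brass blanks, and the grey tray is at (410,210). Lookalikes to leave alone are green (235,167) and pink (234,232) and (313,284), plus the gauge discs at (238,118), (267,118) and (295,117). Next I'll measure.

```bash
cat >> h.py <<'E'
def brass(im,ci,z,box=None,hsv=((12,140,90),(32,255,255))):
    """circles of brass tops at height z -> (x,y,diam,u,v)"""
    m=cv2.inRange(cv2.cvtColor(im,cv2.COLOR_RGB2HSV),*hsv)
    if box: k=np.zeros_like(m); k[box[1]:box[3],box[0]:box[2]]=255; m&=k
    out=[]
    for c in cv2.findContours(m,cv2.RETR_EXTERNAL,cv2.CHAIN_APPROX_NONE)[0]:
        if cv2.contourArea(c)<40: continue
        W=toW(ci,c[:,0],z)[:,:2].astype(np.float32); (x,y),r=cv2.minEnclosingCircle(W)
        a=cv2.contourArea(W); u,v=c[:,0].mean(0); out.append((x,y,2*np.sqrt(a/np.pi),u,v))
    return np.array(out)
E
python3 - <<'E'
from h import *
im=cv2.imread('pics/top0.png')[:,:,::-1]; ci=camera_info('top'); np.set_printoptions(suppress=True,precision=4)
print('mat\n',brass(im,ci,.029,(258,148,372,262)))
print('gauge\n',brass(im,ci,.021,(222,105,253,132)),brass(im,ci,.021,(254,105,281,132)),brass(im,ci,.021,(284,107,308,131)))
hsv=cv2.cvtColor(im,cv2.COLOR_RGB2HSV)
def blob(lo,hi,box,z,name):
    m=cv2.inRange(hsv,lo,hi)[box[1]:box[3],box[0]:box[2]]
    c=max(cv2.findContours(m,cv2.RETR_EXTERNAL,cv2.CHAIN_APPROX_NONE)[0],key=cv2.contourArea)[:,0]+box[:2]
    W=toW(ci,c,z)[:,:2].astype(np.float32); r=cv2.minAreaRect(W); print(name,r, len(c)); return r
r=blob((100,80,40),(130,255,255),(65,160,140,260),.043,'carriage rim')
print(cv2.boxPoints(r))
blob((0,150,120),(8,255,255),(138,195,156,215),.08,'handle')
blob((0,0,30),(179,70,200),(378,165,445,255),.014,'tray')
blob((0,0,0),(179,255,50),(250,145,380,265),.003,'mat')
big=cv2.resize(im[150:260,50:220],None,fx=4,fy=4,interpolation=cv2.INTER_CUBIC); big2=cv2.resize(im[95:145,215:320],(680,320),interpolation=cv2.INTER_CUBIC)
save('crop1',np.vstack([big[:,:680][:280+20],big2[:, :]])[:600] if 0 else np.vstack([big[:280],big2]))
E
```

```text
mat
 [[  0.4313  -0.1903   0.0485 318.7018 240.7719]
 [  0.4465  -0.0906   0.0381 277.1739 235.5217]
 [  0.5223  -0.1808   0.0383 312.6889 203.8   ]
 [  0.5266  -0.2731   0.0385 350.0227 201.1364]
 [  0.6099  -0.2854   0.0284 352.5938 168.5   ]
 [  0.6118  -0.1862   0.0284 313.0938 168.8438]
 [  0.6253  -0.1111   0.0486 282.7818 164.2   ]]
gauge
 [[  0.758   -0.0002   0.0249 237.7778 116.6296]
 [  0.7543   0.0073   0.0219 228.9434 123.3962]] [[  0.7548  -0.0746   0.0451 266.5    117.02  ]] [[  0.752   -0.1487   0.0385 295.     117.3571]]
carriage rim ((0.5193281173706055, 0.33682867884635925), (0.20733529329299927, 0.13188859820365906), 1.7545520067214966) 515
[[0.4137 0.3996]
 [0.4177 0.2677]
 [0.625  0.2741]
 [0.6209 0.4059]]
handle ((0.5222501754760742, 0.21947072446346283), (0.01679566502571106, 0.01176134217530489), 1.271311640739441) 22
tray ((0.5050802826881409, -0.42328116297721863), (0.1262323409318924, 0.19656342267990112), 88.5324935913086) 253
mat ((0.527567446231842, -0.18845199048519135), (0.26981937885284424, 0.2696038782596588), 87.00385284423828) 420
```

View pics/crop1.png

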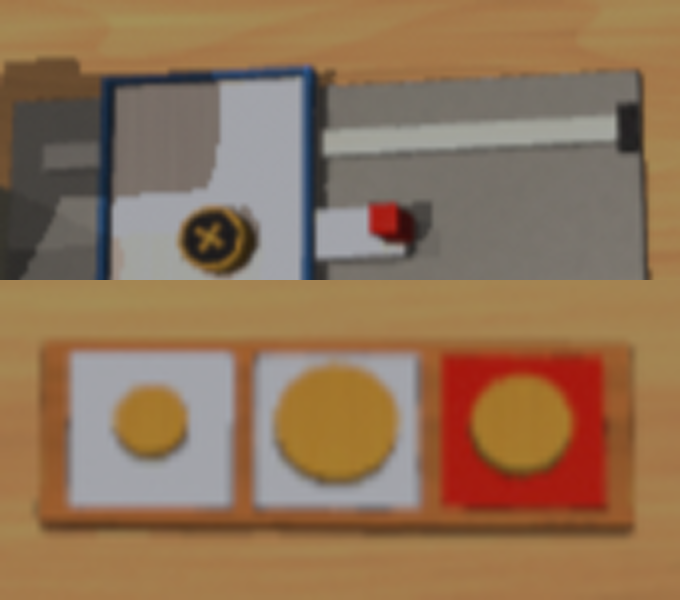

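Red square shows the medium gauge (about 38.5 mm measured; 25 and 45 mm for the others). Medium blanks are at pixels (277,235), (313,204) and (350,201). The handle at (147,205) lies within 1 mm of its expected 118 mm offset from the carriage. Next is the handle.

```bash
cat >> h.py <<'E'
from scipy.spatial.transform import Rotation as Ro
def go(*targets,start=None):
    """targets (x,y,zTCP,yaw): numbers for plan, relative to measured pose (or start)"""
    s=readout.read_state(); p=np.array(s['eef_pos']); R=Ro.from_euler('xyz',s['tcp_rot'])
    if start is not None: p=np.array(start[:3]); R=Ro.from_euler('xyz',[np.pi,0,start[3]])
    for t in targets:
        sh=R.inv().apply(np.array(t[:3])-p); T=Ro.from_euler('xyz',[np.pi,0,t[3]])
        rv=(R.inv()*T).as_rotvec(); n=max(np.linalg.norm(sh)/.0417,np.degrees(np.linalg.norm(rv))/7.16)
        print(np.round(t,4),'->',np.round(sh/.4,4),np.round(rv/(np.pi/2),4),'rows %.1f'%n)
E
python3 - <<'E'
from h import *
Y=.0306-np.pi
a=(.36,.32,.304,Y);b=(.5222,.219,.22,Y);c=(.5222,.219,.126,Y)
go(a); go(b,start=a); go(c,start=b); go((.5272,.059,.126,Y),start=c)
E
```

```text
[ 0.36   0.32   0.304 -3.111] -> [-0.6771 -0.5658 -0.0011] [-1.100e-03 -1.000e-04 -1.765e-01] rows 8.5
[ 0.5222  0.219   0.22   -3.111 ] -> [-0.3976 -0.2648  0.21  ] [0. 0. 0.] rows 5.0
[ 0.5222  0.219   0.126  -3.111 ] -> [ 0.    -0.     0.235] [0. 0. 0.] rows 2.3
[ 0.5272  0.059   0.126  -3.111 ] -> [-3.000e-04 -4.002e-01 -0.000e+00] [0. 0. 0.] rows 3.8
```

Emit:
carry_out(plan="85 -0.677 -0.566 -0.001 -0.001 0 -0.1765;85 -0.677 -0.566 -0.001 -0.001 0 -0.1765;85 -0.677 -0.566 -0.001 -0.001 0 -0.1765;85 -0.677 -0.566 -0.001 -0.001 0 -0.1765;85 -0.677 -0.566 -0.001 -0.001 0 -0.1765;85 -0.677 -0.566 -0.001 -0.001 0 -0.1765;85 -0.677 -0.566 -0.001 -0.001 0 -0.1765;85 -0.677 -0.566 -0.001 -0.001 0 -0.1765")

```text
time_s: 0.77
eef_pos: [0.3492, 0.3343, 0.3041]
tcp_rot: [3.14, 0.0, -3.111]
ft_force: [0.1, -0.5, -0.4]
width: 0.0853
gripper_force: 0.0
```

```bash
python3 - <<'E'
from h import *
Y=.0306-np.pi
go((.5222,.219,.22,Y))
E
```

```text
[ 0.5222  0.219   0.22   -3.111 ] -> [-0.4235 -0.3017  0.21  ] [0.0007 0.     0.0001] rows 5.4
```

Emit:
carry_out(plan="85 -0.423 -0.302 0.21 0 0 0;85 -0.423 -0.302 0.21 0 0 0;85 -0.423 -0.302 0.21 0 0 0;85 -0.423 -0.302 0.21 0 0 0;85 -0.423 -0.302 0.21 0 0 0;85 -0.423 -0.302 0.21 0 0 0;85 -0.423 -0.302 0.21 0 0 0;85 -0.423 -0.302 0.21 0 0 0")

```text
time_s: 1.43
eef_pos: [0.5212, 0.2201, 0.2194]
tcp_rot: [3.14, -0.001, -3.113]
ft_force: [-0.7, 0.2, -0.8]
width: 0.0852
gripper_force: 0.0
```

```bash
python3 - <<'E'
from h import *
Y=.0306-np.pi
go((.5222,.219,.126,Y)); im=capture('wrist'); ci=camera_info('wrist'); save('w1',im); print(toP(ci,[.5222,.219,.08]))
m=cv2.inRange(cv2.cvtColor(im,cv2.COLOR_RGB2HSV),(0,150,100),(8,255,255))
for c in cv2.findContours(m,0,1)[0]:
    if cv2.contourArea(c)>100: print(cv2.boundingRect(c),cv2.contourArea(c))
E
```

```text
[ 0.5222  0.219   0.126  -3.111 ] -> [-0.0028 -0.0032  0.2334] [ 0.0008 -0.0009 -0.0014] rows 2.2
[[249.4743381 209.196635 ]]
(245, 199, 24, 21) 316.0
```

View pics/w1.png

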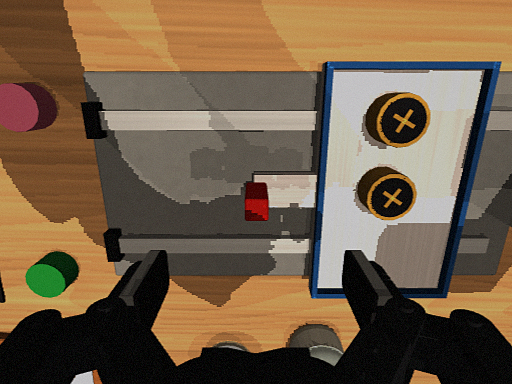

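The wrist view shows the red handle top at (257,209), and the two finished pieces at (403,119) and (392,193). The handle is within a few mm of the prediction, well inside the opening.

Emit:
carry_out(plan="85 -0.003 0.006 0.233 0 0 0;85 -0.003 0.006 0.233 0 0 0;85 -0.003 0.006 0.233 0 0 0;85 -0.003 0.006 0.233 0 0 0;0 -0.003 0.006 0.233 0 0 0;0 -0.003 0.006 0.233 0 0 0;0 -0.003 0.006 0.233 0 0 0;0 -0.003 0.006 0.233 0 0 0", squeeze=40)

```text
time_s: 2.15
eef_pos: [0.5232, 0.2239, 0.1288]
tcp_rot: [3.139, 0.003, -3.111]
ft_force: [0.8, -0.1, 0.6]
width: 0.0383
gripper_force: 0.0
```

Emit:
carry_out(plan="0 0 0 0 0 0 0;0 0 0 0 0 0 0;0 0 0 0 0 0 0;0 0 0 0 0 0 0")

```text
time_s: 2.48
eef_pos: [0.5229, 0.223, 0.1281]
tcp_rot: [3.14, 0.002, -3.112]
ft_force: [0.1, -2.6, 7.8]
width: 0.0172
gripper_force: 39.4
```

Emit:
carry_out(plan="0 0 -0.05 0 0 0 0;0 0 -0.1 0 0 0 0;0 0 -0.15 0 0 0 0;0 0 -0.2 0 0 0 0;0 0 -0.25 0 0 0 0;0 0 -0.3 0 0 0 0;0 0 -0.35 0 0 0 0;0 0 -0.38 0 0 0 0")

```text
time_s: 3.15
eef_pos: [0.5271, 0.0744, 0.1281]
tcp_rot: [3.132, 0.003, -3.11]
ft_force: [-6.8, 26.4, 6.0]
width: 0.0171
gripper_force: 42.9
```

Emit:
carry_out(plan="0 0 -0.01 0 0 0 0;0 0 -0.02 0 0 0 0;0 0 -0.025 0 0 0 0;0 0 -0.03 0 0 0 0;0 0 -0.03 0 0 0 0")

```text
time_s: 3.57
eef_pos: [0.5271, 0.0736, 0.1281]
tcp_rot: [3.119, 0.005, -3.1]
ft_force: [-6.9, 26.9, 5.0]
width: 0.0175
gripper_force: 47.2
```

```bash
python3 - <<'E'
from h import *
im=capture('top'); save('top1',im); ci=camera_info('top')
hsv=cv2.cvtColor(im,cv2.COLOR_RGB2HSV)
m=cv2.inRange(hsv,(100,80,40),(130,255,255)); m[:,:105]=0;m[:165]=0
c=np.vstack([c for c in cv2.findContours(m,0,1)[0] if cv2.contourArea(c)>20])[:,0]
W=toW(ci,c,.043)[:,:2].astype(np.float32); print(cv2.minAreaRect(W))
E
```

```text
((0.5228123664855957, 0.21839967370033264), (0.20729097723960876, 0.07637177407741547), 1.7637183666229248)
```

View pics/top1.png

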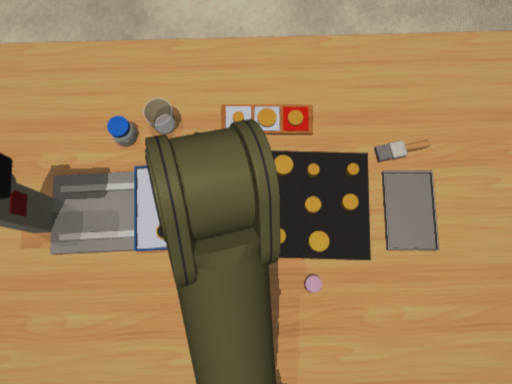

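The top view shows the arm over the handle. The carriage's rear rim edge is at about px 135, which is roughly 147 mm of travel. I'll pull on firmly to find out whether this is the stop.

Emit:
carry_out(plan="0 0 -0.02 0 0 0 0;0 0 -0.04 0 0 0 0;0 0 -0.05 0 0 0 0;0 0 -0.05 0 0 0 0", squeeze=60)

```text
time_s: 3.95
eef_pos: [0.5271, 0.0716, 0.128]
tcp_rot: [3.093, 0.01, -3.084]
ft_force: [-10.1, 60.5, -2.2]
width: 0.017
gripper_force: 74.3
```

```bash
python3 - <<'E'
from h import *
s=readout.read_state(); print({k:np.round(v,3).tolist() for k,v in s.items()})
im=cv2.imread('pics/top0.png')[:,:,::-1]; ci=camera_info('top')
print(toW(ci,[[212,205],[51,218],[207,182],[207,230]],.015))
E
```

```text
{'time_s': 3.95, 'q': [-0.034, 0.86, -0.274, 1.979, 0.497, 0.342, 0.944], 'joint_vel': [-0.013, 0.0, 0.007, -0.005, 0.005, 0.011, -0.008], 'joint_torque': [32.705, -55.663, 30.036, -7.04, 5.713, 8.165, 0.548], 'eef_pos': [0.527, 0.072, 0.128], 'tcp_rot': [3.093, 0.01, -3.084], 'ft_force': [-10.145, 60.47, -2.207], 'wrist_torque': [10.947, 2.377, -0.316], 'gripper_force': 74.343, 'width': 0.017}
[[0.52807384 0.068933   0.015     ]
 [0.50527584 0.4701721  0.015     ]
 [0.58732874 0.08113017 0.015     ]
 [0.46574812 0.08176099 0.015     ]]
```

60 N with no further travel, and the position is symmetric about the 400 mm base (centre 0.27, ±0.08), so this is the stop. The carriage simply started about 12 mm out. Now I'll release it.

Emit:
carry_out(plan="20 0 0.05 0 0 0 0;40 0 0.05 0 0 0 0;60 0 0.05 0 0 0 0;60 0 0.05 0 0 0 0;60 0 0.05 -0.1 0 0 0;60 0 0.05 -0.2 0 0 0;60 0 0.05 -0.3 0 0 0;60 0 0.05 -0.4 0 0 0")

```text
time_s: 4.62
eef_pos: [0.527, 0.0562, 0.2883]
tcp_rot: [-3.141, -0.001, -3.116]
ft_force: [0.6, -0.3, 0.5]
width: 0.06
gripper_force: 0.0
```

```bash
python3 - <<'E'
from h import *
s=readout.read_state();print(np.round(s['eef_pos'],3),np.round(s['ft_force'],1))
im=capture('wrist'); ci=camera_info('wrist'); save('w2',im); np.set_printoptions(suppress=True,precision=4)
T=np.linalg.inv(ci['camera_from_world']); print(T)
E
```

```text
[0.527 0.056 0.288] [ 0.6 -0.3  0.5]
[[-0.0262  0.9457  0.3241  0.4493]
 [ 0.9997  0.0244  0.0096  0.0563]
 [ 0.0012  0.3242 -0.946   0.3653]
 [ 0.      0.      0.      1.    ]]
```

View pics/w2.png

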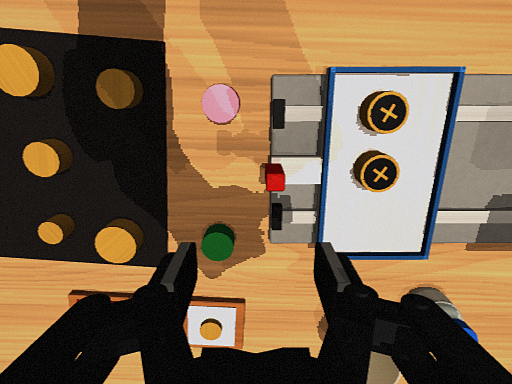

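The wrist view shows two finished pieces on the carriage, at (384,112) and (379,174). The rest of the carriage is empty, and the handle is at (274,182). Now I'll locate them on the z=60 mm plane.

```bash
cat >> h.py <<'E'
def finished(im,ci,z,box):
    """finished tops: brass+black blob's outline is messy; use the black face (ring inner) centre"""
    g=cv2.inRange(cv2.cvtColor(im,cv2.COLOR_RGB2HSV),(0,0,0),(179,255,75)); k=np.zeros_like(g); k[box[1]:box[3],box[0]:box[2]]=255
    out=[]
    for c in cv2.findContours(g&k,0,1)[0]:
        if cv2.contourArea(c)<150: continue
        (u,v),r=cv2.minEnclosingCircle(toW(ci,c[:,0],z)[:,:2].astype(np.float32)); out.append((u,v,2*r))
    return out
E
python3 - <<'E'
from h import *
np.set_printoptions(suppress=True,precision=4)
im=cv2.imread('pics/w2.png')[:,:,::-1]; ci=camera_info('wrist')
print(finished(im,ci,.06,(355,85,415,135)),finished(im,ci,.06,(355,145,415,196)))
m=cv2.inRange(cv2.cvtColor(im,cv2.COLOR_RGB2HSV),(100,100,40),(130,255,255)); m[:,:315]=0; m[262:]=0
c=np.vstack(cv2.findContours(m,0,1)[0])[:,0]
print(cv2.minAreaRect(toW(ci,c,.043)[:,:2].astype(np.float32)))
print('red',toW(ci,[[274,184]],.08)); 
imt=cv2.imread('pics/top0.png')[:,:,::-1]
print('blanks w', brass(im,ci,.029,(0,28,160,270)))
s=capture('top'); ct=camera_info('top'); save('top2',s); 
m=cv2.inRange(cv2.cvtColor(s,cv2.COLOR_RGB2HSV),(100,80,40),(130,255,255)); m[:,:130]=0; m[:165]=0; print((m>0).sum())
E
```

```text
[(0.4683687686920166, 0.18615412712097168, 0.03432786837220192), (0.4667159914970398, 0.17671054601669312, 0.03819138929247856)] [(0.530106246471405, 0.18833670020103455, 0.03470607474446297), (0.5242384076118469, 0.17858313024044037, 0.038521088659763336)]
((0.5335208773612976, 0.19949355721473694), (0.2157665640115738, 0.13437943160533905), 1.7512929439544678)
red [[0.5377 0.0775 0.08  ]]
blanks w [[  0.6727  -0.1635   0.0503  76.0366 265.5   ]
 [  0.6376  -0.112    0.0501 114.9818 244.5727]
 [  0.6225  -0.1893   0.0294  49.9559 232.3088]
 [  0.5313  -0.1823   0.0396  40.6634 159.1584]
 [  0.4538  -0.0897   0.0385 114.6545  88.3545]
 [  0.4386  -0.1911   0.045   16.0071  70.0213]
 [  0.3981  -0.1127   0.0306  87.3839  30.9806]]
346
```

```bash
python3 - <<'E'
from h import *
np.set_printoptions(suppress=True,precision=4)
s=readout.read_state();print(np.round(s['eef_pos'],4),np.round(s['tcp_rot'],4),np.round(s['joint_vel'],3))
ci=camera_info('wrist');im=capture('wrist'); save('w3',im)
T=np.linalg.inv(ci['camera_from_world']); print(T[:3,3],ci['fx'],ci['cx'],ci['cy'])
print(finished(im,ci,.06,(355,85,415,135)),finished(im,ci,.06,(355,145,415,196)))
print('blanks w', brass(im,ci,.029,(0,28,160,270)))
im=cv2.imread('pics/top2.png')[:,:,::-1]; ci=camera_info('top')
print('blanks t', brass(im,ci,.029,(258,148,372,262)))
E
```

```text
[0.5306 0.0574 0.2927] [ 3.1399  0.0124 -3.1163] [-0.021  0.081  0.043  0.08   0.03  -0.076 -0.031]
[0.4494 0.0563 0.3624] 304.4786690215419 255.13852512448207 192.55738825630354
[(0.4614826738834381, 0.18180793523788452, 0.033461738377809525), (0.46088138222694397, 0.16989217698574066, 0.035411395132541656)] [(0.5216197371482849, 0.18312308192253113, 0.033487413078546524), (0.5161411762237549, 0.1739214062690735, 0.03692888095974922)]
blanks w [[  0.6656  -0.1592   0.0705  75.5569 261.9067]
 [  0.6263  -0.1098   0.0489 114.8818 237.4818]
 [  0.6116  -0.1855   0.0287  49.9848 225.5606]
 [  0.5229  -0.1793   0.0387  39.8416 152.2079]
 [  0.4466  -0.0889   0.0377 113.5     81.1091]
 [  0.4318  -0.1889   0.0434  15.2411  62.9929]
 [  0.3974  -0.0677   0.0116 130.2     29.096 ]]
blanks t [[  0.443   -0.1867   0.0233 316.4054 234.3784]
 [  0.5218  -0.1806   0.04   312.6522 203.9783]
 [  0.5268  -0.2722   0.0399 350.0652 201.3696]
 [  0.6092  -0.2861   0.0299 352.9412 168.5294]
 [  0.6111  -0.1865   0.03   313.2571 168.7714]
 [  0.6256  -0.111    0.0499 282.9643 164.0357]]
```

Once the arm settled, the wrist view agrees with the top view to about 2 mm. The earlier mismatch was arm motion. The finished pieces are at (0.4615,0.182) and (0.5216,0.183).

```bash
python3 - <<'E'
from h import *
Y=.0306-np.pi
go((.4615,.182,.20,Y),(.4615,.182,.108,Y))
a=(.4615,.182,.108,Y);b=(.4615,.182,.22,Y); c=(.465,-.12,.22,Y); d=(.465,-.423,.20,Y); e=(.465,-.423,.079,Y)
go(c,start=b); go(d,start=c); go(e,start=d)
E
```

```text
[ 0.4615  0.182   0.2    -3.111 ] -> [0.1627 0.317  0.2237] [ 0.0003  0.0046 -0.0032] rows 4.0
[ 0.4615  0.182   0.108  -3.111 ] -> [0.1643 0.3169 0.4537] [ 0.0003  0.0046 -0.0032] rows 5.5
[ 0.465 -0.12   0.22  -3.111] -> [ 0.0144 -0.7549 -0.    ] [0. 0. 0.] rows 7.2
[ 0.465 -0.423  0.2   -3.111] -> [ 0.0232 -0.7571  0.05  ] [0. 0. 0.] rows 7.3
[ 0.465 -0.423  0.079 -3.111] -> [ 0.     -0.      0.3025] [0. 0. 0.] rows 2.9
```

Emit:
carry_out(plan="60 0.163 0.317 0.22 0 0.0046 -0.003;60 0.163 0.317 0.22 0 0.0046 -0.003;60 0.163 0.317 0.22 0 0.0046 -0.003;60 0.163 0.317 0.22 0 0.0046 -0.003;60 0.163 0.317 0.22 0 0.0046 -0.003;60 0.163 0.317 0.22 0 0.0046 -0.003;60 0.163 0.317 0.22 0 0.0046 -0.003;60 0.163 0.317 0.22 0 0.0046 -0.003")

```text
time_s: 5.43
eef_pos: [0.4592, 0.1817, 0.1987]
tcp_rot: [-3.141, -0.007, -3.11]
ft_force: [0.9, -0.5, 0.1]
width: 0.0602
gripper_force: 0.0
```

```bash
python3 - <<'E'
from h import *
Y=.0306-np.pi
go((.4615,.182,.107,Y))
E
```

```text
[ 0.4615  0.182   0.107  -3.111 ] -> [-0.0072  0.0006  0.2293] [-0.0003 -0.0043  0.0004] rows 2.2
```

Emit:
carry_out(plan="60 -0.007 0 0.1 0 -0.0045 0;60 -0.007 0 0.18 0 -0.0045 0;60 -0.007 0 0.229 0 -0.0045 0;60 -0.007 0 0.229 0 -0.0045 0;30 -0.007 0 0.229 0 -0.0045 0;30 -0.007 0 0.229 0 -0.0045 0;30 -0.007 0 0.229 0 -0.0045 0;30 -0.007 0 0.229 0 -0.0045 0", squeeze=80)

```text
time_s: 6.1
eef_pos: [0.4615, 0.184, 0.1087]
tcp_rot: [3.139, 0.003, -3.108]
ft_force: [0.6, -1.1, 3.0]
width: 0.0378
gripper_force: 80.4
```

Emit:
carry_out(plan="30 0 0 0 0 0 0;30 0 0 0 0 0 0;30 0 0 0 0 0 0;30 0 0 0 0 0 0")

```text
time_s: 6.43
eef_pos: [0.4615, 0.1841, 0.1086]
tcp_rot: [3.14, 0.003, -3.107]
ft_force: [0.3, -1.7, 8.5]
width: 0.0378
gripper_force: 80.9
```

Emit:
carry_out(plan="30 0 0 -0.1 0 0 0;30 0 0 -0.2 0 0 0;30 0 0 -0.28 0 0 0;30 0 0 -0.28 0 0 0")

```text
time_s: 6.77
eef_pos: [0.4629, 0.1856, 0.2248]
tcp_rot: [3.135, 0.01, -3.107]
ft_force: [0.9, 0.9, -3.1]
width: 0.0379
gripper_force: 81.7
```

Emit:
carry_out(plan="30 0.002 -0.09 0 0 0 0;30 0.004 -0.19 0 0 0 0;30 0.006 -0.29 0 0 0 0;30 0.008 -0.39 0 0 0 0;30 0.01 -0.49 0 0 0 0;30 0.012 -0.59 0 0 0 0;30 0.014 -0.68 0 0 0 0;30 0.014 -0.755 0 0 0 0")

```text
time_s: 7.43
eef_pos: [0.4644, -0.1212, 0.2184]
tcp_rot: [3.141, -0.001, -3.109]
ft_force: [1.8, 0.1, -3.4]
width: 0.0383
gripper_force: 58.9
```

Emit:
carry_out(plan="30 0.003 -0.09 0 0 0 0;30 0.006 -0.19 0 0 0 0;30 0.009 -0.29 0 0 0 0;30 0.012 -0.39 0 0 0 0;30 0.015 -0.49 0 0 0 0;30 0.02 -0.59 0 0 0 0;30 0.023 -0.68 0.05 0 0 0;30 0.023 -0.757 0.05 0 0 0")

```text
time_s: 8.1
eef_pos: [0.4638, -0.4236, 0.1949]
tcp_rot: [3.139, -0.005, -3.109]
ft_force: [-1.0, -0.1, -3.8]
width: 0.0374
gripper_force: 81.6
```

```bash
python3 - <<'E'
from h import *
Y=.0306-np.pi
go((.465,-.423,.079,Y))
E
```

```text
[ 0.465 -0.423  0.079 -3.111] -> [-0.0045  0.0006  0.2898] [ 0.0019 -0.0032  0.0011] rows 2.8
```

Emit:
carry_out(plan="30 -0.002 0 0.09 0 0 0;30 -0.002 0 0.18 0 0 0;30 -0.002 0 0.25 0 0 0;30 -0.002 0 0.28 0 0 0;30 -0.002 0 0.288 0 0 0;30 -0.002 0 0.288 0 0 0")

```text
time_s: 8.6
eef_pos: [0.4677, -0.4202, 0.0826]
tcp_rot: [3.139, -0.001, -3.106]
ft_force: [0.5, -0.2, -2.4]
width: 0.0374
gripper_force: 82.0
```

Emit:
carry_out(plan="45 0 0 0 0 0 0;60 0 0 0 0 0 0;60 0 0 0 0 0 0;60 0 0 -0.05 0 0 0;60 0 0 -0.15 0 0 0;60 0 0 -0.25 0 0 0;60 0 0 -0.33 0 0 0;60 0 0 -0.35 0 0 0")

```text
time_s: 9.27
eef_pos: [0.4707, -0.4221, 0.2304]
tcp_rot: [-3.136, 0.01, -3.107]
ft_force: [0.5, -0.6, 0.8]
width: 0.0598
gripper_force: 0.0
```

Emit:
carry_out(plan="60 -0.02 0.1 0 0 0 0;60 -0.04 0.2 0 0 0 0;60 -0.06 0.3 0 0 0 0;60 -0.08 0.4 0 0 0 0;60 -0.1 0.5 0 0 0 0;60 -0.11 0.6 0 0 0 0;60 -0.12 0.7 0 0 0 0;60 -0.12 0.75 0 0 0 0")

```text
time_s: 9.93
eef_pos: [0.5063, -0.113, 0.2248]
tcp_rot: [3.137, 0.004, -3.1]
ft_force: [0.3, 0.9, 1.4]
width: 0.0599
gripper_force: 0.0
```

```bash
python3 - <<'E'
from h import *
Y=.0306-np.pi
go((.5216,.183,.20,Y),(.5216,.183,.107,Y))
E
```

```text
[ 0.5216  0.183   0.2    -3.111 ] -> [-0.0691  0.7373  0.0659] [0.0031 0.0024 0.0073] rows 7.1
[ 0.5216  0.183   0.107  -3.111 ] -> [-0.0682  0.7362  0.2984] [0.0031 0.0024 0.0073] rows 7.6
```

Emit:
carry_out(plan="60 -0.01 0.1 0 0 0 0;60 -0.02 0.2 0 0 0 0;60 -0.03 0.3 0 0 0 0;60 -0.04 0.4 0 0 0 0;60 -0.05 0.5 0 0 0 0;60 -0.06 0.6 0.02 0 0 0;60 -0.069 0.7 0.04 0 0 0;60 -0.069 0.737 0.05 0 0 0")

```text
time_s: 10.6
eef_pos: [0.5222, 0.1847, 0.2048]
tcp_rot: [3.133, 0.003, -3.099]
ft_force: [-0.7, 0.4, 0.7]
width: 0.06
gripper_force: 0.0
```

Emit:
carry_out(plan="60 0 0 0 0 0 0;60 0 0 0 0 0 0;60 0 0 0 0 0 0")

```text
time_s: 10.85
eef_pos: [0.5226, 0.1748, 0.2044]
tcp_rot: [-3.142, 0.0, -3.108]
ft_force: [-0.9, -0.4, 0.7]
width: 0.0598
gripper_force: 0.0
```

```bash
python3 - <<'E'
from h import *
Y=.0306-np.pi
go((.5216,.183,.107,Y))
E
```

```text
[ 0.5216  0.183   0.107  -3.111 ] -> [0.002  0.0207 0.2435] [-0.      0.0003  0.002 ] rows 2.3
```

Emit:
carry_out(plan="60 0.002 0.02 0.1 0 0 0;60 0.002 0.02 0.18 0 0 0;60 0.002 0.02 0.243 0 0 0;60 0.002 0.02 0.243 0 0 0;60 0.002 0.02 0.243 0 0 0;30 0.002 0.02 0.243 0 0 0;30 0.002 0.02 0.243 0 0 0;30 0.002 0.02 0.243 0 0 0")

```text
time_s: 11.52
eef_pos: [0.5223, 0.1839, 0.1091]
tcp_rot: [3.14, 0.003, -3.108]
ft_force: [-1.3, -1.5, 6.2]
width: 0.0377
gripper_force: 79.8
```

Emit:
carry_out(plan="30 0 0 0 0 0 0;30 0 0 0 0 0 0;30 0 0 0 0 0 0;30 0 0 0 0 0 0")

```text
time_s: 11.85
eef_pos: [0.5223, 0.1839, 0.1091]
tcp_rot: [3.14, 0.003, -3.108]
ft_force: [-1.5, -1.5, 6.1]
width: 0.0379
gripper_force: 79.8
```

Emit:
carry_out(plan="30 0 0 -0.1 0 0 0;30 0 0 -0.2 0 0 0;30 0 0 -0.28 0 0 0;30 0 0 -0.28 0 0 0;30 0 0 -0.28 0 0 0")

```text
time_s: 12.27
eef_pos: [0.5223, 0.1843, 0.2216]
tcp_rot: [3.138, 0.005, -3.107]
ft_force: [0.1, -0.6, -2.9]
width: 0.0372
gripper_force: 81.6
```

Emit:
carry_out(plan="30 -0.003 -0.09 0 0 0 0;30 -0.006 -0.19 0 0 0 0;30 -0.01 -0.29 0 0 0 0;30 -0.015 -0.39 0 0 0 0;30 -0.02 -0.49 0 0 0 0;30 -0.025 -0.59 0 0 0 0;30 -0.03 -0.68 0 0 0 0;30 -0.03 -0.755 0 0 0 0")

```text
time_s: 12.93
eef_pos: [0.5426, -0.1211, 0.2169]
tcp_rot: [3.141, -0.003, -3.109]
ft_force: [-0.3, -0.3, -2.7]
width: 0.0373
gripper_force: 81.5
```

Emit:
carry_out(plan="30 0 -0.09 0 0 0 0;30 0 -0.19 0 0 0 0;30 0 -0.29 0 0 0 0;30 0 -0.39 0 0 0 0;30 0 -0.49 0 0 0 0;30 0 -0.59 0 0 0 0;30 0 -0.68 0.05 0 0 0;30 0 -0.75 0.05 0 0 0")

```text
time_s: 13.6
eef_pos: [0.5504, -0.4205, 0.1928]
tcp_rot: [3.139, -0.008, -3.109]
ft_force: [-1.2, 0.5, -3.2]
width: 0.0379
gripper_force: 81.6
```

Emit:
carry_out(plan="30 0 0 0 0 0 0;30 0 0 0 0 0 0;30 0 0 0 0 0 0;30 0 0 0 0 0 0;30 0 0 0 0 0 0")

```text
time_s: 14.02
eef_pos: [0.555, -0.4149, 0.1978]
tcp_rot: [3.139, -0.0, -3.104]
ft_force: [0.1, -0.2, -2.2]
width: 0.038
gripper_force: 81.6
```

```bash
python3 - <<'E'
from h import *
Y=.0306-np.pi
go((.545,-.423,.079,Y))
im=capture('top'); save('top3',im)
E
```

```text
[ 0.545 -0.423  0.079 -3.111] -> [ 0.0256 -0.0202  0.297 ] [ 0.0018 -0.0001  0.0047] rows 2.9
```

View pics/top3.png

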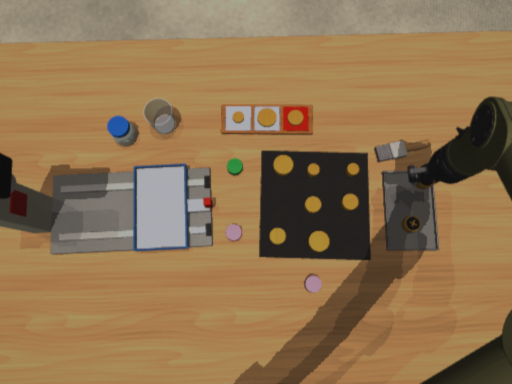

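The top view shows the carriage drawn out and empty at (160,208), and the first finished piece in the tray at (412,223). The second is held over (415,175). The brush is undisturbed and the blanks haven't moved. Now I'll place the second piece.

Emit:
carry_out(plan="30 0.02 -0.02 0.09 0 0 0;30 0.02 -0.02 0.18 0 0 0;30 0.02 -0.02 0.25 0 0 0;30 0.02 -0.02 0.285 0 0 0;30 0.02 -0.02 0.3 0 0 0;30 0.02 -0.02 0.3 0 0 0;30 0.02 -0.02 0.3 0 0 0")

```text
time_s: 14.65
eef_pos: [0.548, -0.4245, 0.0793]
tcp_rot: [3.141, 0.002, -3.105]
ft_force: [0.1, 0.0, -2.9]
width: 0.0378
gripper_force: 84.3
```

Emit:
carry_out(plan="45 0 0 0 0 0 0;60 0 0 0 0 0 0;60 0 0 0 0 0 0;60 0 0 -0.05 0 0 0;60 0 0 -0.15 0 0 0;60 0 0 -0.25 0 0 0;60 0 0 -0.35 0 0 0;60 0 0 -0.35 0 0 0")

```text
time_s: 15.32
eef_pos: [0.5514, -0.427, 0.2276]
tcp_rot: [-3.135, 0.015, -3.107]
ft_force: [2.0, -0.8, 1.3]
width: 0.0603
gripper_force: 0.0
```

```bash
python3 - <<'E'
from h import *
np.set_printoptions(suppress=True,precision=4)
Y=.0306-np.pi
go((.525,-.273,.20,Y),(.525,-.273,.077,Y))
im=cv2.imread('pics/top3.png')[:,:,::-1]; ci=camera_info('top')
print(brass(im,ci,.029,(258,148,372,262)))
m=cv2.inRange(cv2.cvtColor(im,cv2.COLOR_RGB2HSV),(100,80,40),(130,255,255)); m[:,:130]=0; m[:,195:]=0; m[:160]=0
c=np.vstack(cv2.findContours(m,0,1)[0])[:,0]
print(cv2.minAreaRect(toW(ci,c,.043)[:,:2].astype(np.float32)))
E
```

```text
[ 0.525 -0.273  0.2   -3.111] -> [0.0538 0.3874 0.0656] [-0.0042  0.0093  0.0023] rows 3.8
[ 0.525 -0.273  0.077 -3.111] -> [0.0583 0.3895 0.3731] [-0.0042  0.0093  0.0023] rows 5.2
[[  0.4313  -0.1903   0.0485 318.7193 240.7719]
 [  0.4463  -0.0906   0.0386 277.1304 235.5435]
 [  0.5225  -0.1803   0.0387 312.6444 203.8   ]
 [  0.5268  -0.2729   0.039  350.1333 201.2444]
 [  0.6099  -0.2854   0.0287 352.5625 168.4688]
 [  0.6115  -0.1863   0.0288 313.1562 168.875 ]
 [  0.6255  -0.1112   0.0489 282.9107 164.0893]]
((0.5234379172325134, 0.19323813915252686), (0.20731845498085022, 0.13096019625663757), 1.5520607233047485)
```

Emit:
carry_out(plan="60 0.01 0.1 0 0 0 0;60 0.03 0.2 0.02 0 0 0;60 0.05 0.3 0.04 0 0 0;60 0.055 0.37 0.06 0 0 0;60 0.055 0.385 0.06 0 0 0;60 0.055 0.385 0.06 0 0 0;60 0.055 0.385 0.06 0 0 0;60 0.055 0.385 0.06 0 0 0")

```text
time_s: 15.98
eef_pos: [0.5198, -0.2741, 0.1944]
tcp_rot: [-3.141, 0.001, -3.109]
ft_force: [1.0, 0.2, 0.5]
width: 0.06
gripper_force: 0.0
```

```bash
python3 - <<'E'
from h import *
Y=.0306-np.pi
go((.526,-.273,.077,Y))
E
```

```text
[ 0.526 -0.273  0.077 -3.111] -> [-0.0153  0.0024  0.2934] [-0.0002  0.0008  0.0013] rows 2.8
```

Emit:
carry_out(plan="60 -0.014 0.002 0.09 0 0 0;60 -0.014 0.002 0.18 0 0 0;60 -0.014 0.002 0.25 0 0 0;60 -0.014 0.002 0.292 0 0 0;60 -0.014 0.002 0.292 0 0 0;60 -0.014 0.002 0.292 0 0 0;30 -0.014 0.002 0.292 0 0 0;30 -0.014 0.002 0.292 0 0 0")

```text
time_s: 16.65
eef_pos: [0.5261, -0.2721, 0.0793]
tcp_rot: [-3.141, 0.003, -3.108]
ft_force: [-5.2, 2.0, 15.2]
width: 0.0377
gripper_force: 80.3
```

Emit:
carry_out(plan="30 0 0 0 0 0 0;30 0 0 0 0 0 0;30 0 0 0 0 0 0;30 0 0 0 0 0 0")

```text
time_s: 16.98
eef_pos: [0.5261, -0.2719, 0.0794]
tcp_rot: [-3.141, 0.003, -3.107]
ft_force: [-0.3, -1.3, 7.4]
width: 0.0374
gripper_force: 80.2
```

Emit:
carry_out(plan="30 0 0 -0.09 0 0 0;30 0 0 -0.18 0 0 0;30 0 0 -0.27 0 0 0;30 0 0 -0.34 0 0 0;30 0 0 -0.34 0 0 0;30 0 0 -0.34 0 0 0")

```text
time_s: 17.48
eef_pos: [0.5255, -0.2715, 0.2152]
tcp_rot: [-3.141, 0.004, -3.107]
ft_force: [0.5, 0.7, -4.3]
width: 0.0377
gripper_force: 81.6
```

```bash
python3 - <<'E'
from h import *
Y=.0306-np.pi
go((.58,-.05,.21,Y),(.5835,.194,.21,Y))
E
```

```text
[ 0.58  -0.05   0.21  -3.111] -> [-0.1553  0.5486  0.0135] [-0.0001  0.0023  0.0026] rows 5.5
[ 0.5835  0.194   0.21   -3.111 ] -> [-0.1852  1.1579  0.0135] [-0.0001  0.0023  0.0026] rows 11.2
```

Emit:
carry_out(plan="30 -0.02 0.08 0 0 0 0;30 -0.05 0.17 0 0 0 0;30 -0.08 0.26 0 0 0 0;30 -0.1 0.35 0 0 0 0;30 -0.12 0.44 0 0 0 0;30 -0.14 0.53 0 0 0 0;30 -0.155 0.62 0 0 0 0;30 -0.16 0.7 0 0 0 0")

```text
time_s: 18.15
eef_pos: [0.5785, 0.0137, 0.212]
tcp_rot: [3.139, -0.002, -3.105]
ft_force: [0.1, 0.1, -2.7]
width: 0.0377
gripper_force: 81.7
```

Emit:
carry_out(plan="30 -0.01 0.09 0 0 0 0;30 -0.015 0.18 0 0 0 0;30 -0.02 0.27 0 0 0 0;30 -0.025 0.36 0 0 0 0;30 -0.025 0.43 0 0 0 0;30 -0.025 0.455 0 0 0 0;30 -0.025 0.455 0 0 0 0;30 -0.025 0.455 0 0 0 0")

```text
time_s: 18.82
eef_pos: [0.5816, 0.1926, 0.2124]
tcp_rot: [-3.141, -0.003, -3.105]
ft_force: [0.0, -1.0, -3.5]
width: 0.0375
gripper_force: 81.7
```

Emit:
carry_out(plan="30 0 0 0 0 0 0;30 0 0 0 0 0 0;30 0 0 0 0 0 0;30 0 0 0 0 0 0")

```text
time_s: 19.15
eef_pos: [0.5829, 0.1919, 0.2139]
tcp_rot: [3.141, -0.0, -3.108]
ft_force: [-0.4, 0.7, -3.5]
width: 0.0377
gripper_force: 81.7
```

```bash
python3 - <<'E'
from h import *
Y=.0306-np.pi
go((.5835,.193,.111,Y))
E
```

```text
[ 0.5835  0.193   0.111  -3.111 ] -> [-0.0017  0.0025  0.2573] [ 0.0006 -0.      0.0017] rows 2.5
```

Emit:
carry_out(plan="30 -0.001 0.002 0.09 0 0 0;30 -0.001 0.002 0.17 0 0 0;30 -0.001 0.002 0.22 0 0 0;30 -0.001 0.002 0.245 0 0 0;30 -0.001 0.002 0.257 0 0 0;30 -0.001 0.002 0.257 0 0 0;30 -0.001 0.002 0.257 0 0 0")

```text
time_s: 19.73
eef_pos: [0.5839, 0.1947, 0.1123]
tcp_rot: [3.139, 0.002, -3.107]
ft_force: [0.3, -0.3, -2.7]
width: 0.0379
gripper_force: 82.2
```

Emit:
carry_out(plan="45 0 0 0 0 0 0;60 0 0 0 0 0 0;60 0 0 0 0 0 0;60 0 0 -0.05 0 0 0;60 0 0 -0.15 0 0 0;60 0 0 -0.25 0 0 0;60 0 0 -0.25 0 0 0;60 0 0 -0.25 0 0 0")

```text
time_s: 20.4
eef_pos: [0.5847, 0.195, 0.2145]
tcp_rot: [3.137, 0.007, -3.107]
ft_force: [-0.7, 0.1, -0.0]
width: 0.0603
gripper_force: 0.0
```

```bash
python3 - <<'E'
from h import *
Y=.0306-np.pi
go((.5225,-.18,.20,Y))
E
```

```text
[ 0.5225 -0.18    0.2    -3.111 ] -> [ 0.1882 -0.9316  0.0312] [0.0027 0.0042 0.0027] rows 9.1
```

Emit:
carry_out(plan="60 0.02 -0.1 0 0 0 0;60 0.04 -0.2 0 0 0 0;60 0.06 -0.3 0 0 0 0;60 0.08 -0.4 0 0 0 0;60 0.1 -0.5 0 0 0 0;60 0.13 -0.6 0 0 0 0;60 0.15 -0.7 0 0 0 0;60 0.17 -0.8 0 0 0 0")

```text
time_s: 21.07
eef_pos: [0.5249, -0.13, 0.2099]
tcp_rot: [3.14, -0.002, -3.106]
ft_force: [1.0, -0.6, -0.5]
width: 0.0599
gripper_force: 0.0
```

Emit:
carry_out(plan="60 0.017 -0.09 0 0 0 0;60 0.017 -0.13 0 0 0 0;60 0.017 -0.13 0 0 0 0;60 0.017 -0.13 0 0 0 0;60 0.017 -0.13 0 0 0 0;60 0.017 -0.13 0 0 0 0")

```text
time_s: 21.57
eef_pos: [0.5216, -0.1781, 0.2104]
tcp_rot: [3.138, -0.0, -3.103]
ft_force: [-0.1, -0.5, -0.8]
width: 0.0601
gripper_force: 0.0
```

```bash
python3 - <<'E'
from h import *
np.set_printoptions(suppress=True,precision=4)
Y=.0306-np.pi
go((.5225,-.1803,.078,Y))
ci=camera_info('wrist'); im=capture('wrist'); b=brass(im,ci,.029,(0,0,512,384)); print(b[(b[:,2]>.025)&(b[:,2]<.06)])
im=capture('top'); ci=camera_info('top'); print(brass(im,ci,.029,(258,148,372,262)),brass(im,ci,.06,(138,165,190,250)))
save('top4',im)
E
```

```text
[ 0.5225 -0.1803  0.078  -3.111 ] -> [-0.002  -0.0067  0.3311] [ 0.002 -0.     0.005] rows 3.2
[[  0.6115  -0.1852   0.0288 242.2469 278.3951]
 [  0.62    -0.111    0.0378 308.3919 288.8108]
 [  0.6039  -0.2793   0.0351 141.     267.2523]
 [  0.52    -0.1794   0.041  251.708  187.3285]
 [  0.4455  -0.0901   0.0394 367.0248 101.3913]
 [  0.4316  -0.1889   0.049  243.4946  77.6344]
 [  0.3841  -0.2141   0.0395 212.777   10.2951]]
[[  0.4317  -0.1891   0.047  318.4912 240.4035]
 [  0.4464  -0.09     0.0391 277.1087 235.5652]
 [  0.5217  -0.1806   0.0356 312.8333 204.7143]
 [  0.6121  -0.1849   0.0212 311.72   167.96  ]
 [  0.6254  -0.111    0.0496 282.9464 164.125 ]] [[  0.5838   0.1928   0.0363 159.2683 180.3659]]
```

Positions are confirmed, and the first blank is on the carriage at (0.584,0.193). Picking the second.

Emit:
carry_out(plan="60 -0.002 -0.006 0.1 0 0 0;60 -0.002 -0.006 0.2 0 0 0;60 -0.002 -0.006 0.29 0 0 0;60 -0.002 -0.006 0.331 0 0 0;60 -0.002 -0.006 0.331 0 0 0;60 -0.002 -0.006 0.331 0 0 0;30 -0.002 -0.006 0.331 0 0 0;30 -0.002 -0.006 0.331 0 0 0")

```text
time_s: 22.33
eef_pos: [0.5235, -0.182, 0.0803]
tcp_rot: [3.14, 0.004, -3.106]
ft_force: [-4.8, 2.3, 20.5]
width: 0.0378
gripper_force: 79.6
```

Emit:
carry_out(plan="30 0 0 0 0 0 0;30 0 0 0 0 0 0;30 0 0 0 0 0 0;30 0 0 0 0 0 0")

```text
time_s: 22.67
eef_pos: [0.5234, -0.182, 0.0804]
tcp_rot: [3.14, 0.004, -3.106]
ft_force: [-1.2, 2.4, 6.5]
width: 0.0376
gripper_force: 80.0
```

Emit:
carry_out(plan="30 0 0 -0.09 0 0 0;30 0 0 -0.18 0 0 0;30 0 0 -0.27 0 0 0;30 0 0 -0.34 0 0 0;30 0 0 -0.34 0 0 0;30 0 0 -0.34 0 0 0")

```text
time_s: 23.17
eef_pos: [0.5229, -0.1833, 0.2165]
tcp_rot: [-3.142, 0.005, -3.107]
ft_force: [-0.0, 0.9, -3.8]
width: 0.0372
gripper_force: 81.3
```

Emit:
carry_out(plan="30 0.002 0.08 0 0 0 0;30 0.005 0.17 0 0 0 0;30 0.01 0.26 0 0 0 0;30 0.015 0.35 0 0 0 0;30 0.02 0.44 0 0 0 0;30 0.024 0.53 0 0 0 0;30 0.026 0.62 0 0 0 0;30 0.026 0.71 0 0 0 0")

```text
time_s: 23.83
eef_pos: [0.5003, 0.1018, 0.2134]
tcp_rot: [3.141, -0.003, -3.106]
ft_force: [1.1, -0.4, -2.6]
width: 0.0374
gripper_force: 81.4
```

Emit:
carry_out(plan="30 0 0.09 0 0 0 0;30 0 0.17 0 0 0 0;30 0 0.215 0 0 0 0;30 0 0.215 0 0 0 0;30 0 0.215 0 0 0 0;30 0 0.215 0 0 0 0;30 0 0.215 0 0 0 0;30 0 0.215 0 0 0 0")

```text
time_s: 24.5
eef_pos: [0.4989, 0.1849, 0.2144]
tcp_rot: [3.142, -0.001, -3.109]
ft_force: [-0.5, -0.1, -1.5]
width: 0.0373
gripper_force: 81.5
```

```bash
python3 - <<'E'
from h import *
Y=.0306-np.pi
go((.523,.192,.111,Y))
E
```

```text
[ 0.523  0.192  0.111 -3.111] -> [-0.0611  0.0158  0.2584] [ 0.0001 -0.0006  0.0014] rows 2.6
```

Emit:
carry_out(plan="30 -0.061 0.016 0 0 0 0;30 -0.061 0.016 0.05 0 0 0;30 -0.061 0.016 0.13 0 0 0;30 -0.061 0.016 0.21 0 0 0;30 -0.061 0.016 0.24 0 0 0;30 -0.061 0.016 0.256 0 0 0;30 -0.061 0.016 0.256 0 0 0;30 -0.061 0.016 0.256 0 0 0")

```text
time_s: 25.17
eef_pos: [0.5234, 0.1938, 0.1129]
tcp_rot: [3.14, 0.001, -3.107]
ft_force: [-0.0, 0.3, -2.0]
width: 0.0378
gripper_force: 81.5
```

Emit:
carry_out(plan="45 0 0 0 0 0 0;60 0 0 0 0 0 0;60 0 0 0 0 0 0;60 0 0 -0.05 0 0 0;60 0 0 -0.15 0 0 0;60 0 0 -0.25 0 0 0;60 0 0 -0.25 0 0 0;60 0 0 -0.25 0 0 0")

```text
time_s: 25.83
eef_pos: [0.5244, 0.1945, 0.2151]
tcp_rot: [3.138, 0.006, -3.107]
ft_force: [-0.0, 0.6, -0.7]
width: 0.0602
gripper_force: 0.0
```

```bash
python3 - <<'E'
from h import *
Y=.0306-np.pi
go((.4464,-.0903,.20,Y))
E
```

```text
[ 0.4464 -0.0903  0.2    -3.111 ] -> [ 0.2197 -0.705   0.0338] [0.0025 0.0035 0.0025] rows 7.1
```

Emit:
carry_out(plan="60 0.03 -0.1 0 0 0 0;60 0.06 -0.2 0 0 0 0;60 0.09 -0.3 0 0 0 0;60 0.12 -0.4 0 0 0 0;60 0.15 -0.5 0 0 0 0;60 0.19 -0.6 0 0 0 0;60 0.22 -0.69 0 0 0 0;60 0.22 -0.708 0 0 0 0")

```text
time_s: 26.5
eef_pos: [0.4399, -0.1, 0.2105]
tcp_rot: [-3.138, -0.009, -3.117]
ft_force: [-0.6, 0.3, -0.5]
width: 0.0598
gripper_force: 0.0
```

Emit:
carry_out(plan="60 0 0 0 0 0 0;60 0 0 0 0 0 0;60 0 0 0 0 0 0;60 0 0 0 0 0 0;60 0 0 0 0 0 0")

```text
time_s: 26.92
eef_pos: [0.4455, -0.0904, 0.2119]
tcp_rot: [3.139, 0.0, -3.103]
ft_force: [-0.6, 0.6, 0.7]
width: 0.0601
gripper_force: 0.0
```

```bash
python3 - <<'E'
from h import *
np.set_printoptions(suppress=True,precision=4)
Y=.0306-np.pi
ci=camera_info('wrist'); im=capture('wrist'); b=brass(im,ci,.029,(0,0,512,384)); print(b[(b[:,2]>.025)&(b[:,2]<.06)])
im=capture('top'); ci=camera_info('top'); print(brass(im,ci,.029,(258,148,372,262)),brass(im,ci,.06,(138,165,190,250)))
go((.4464,-.0903,.078,Y))
E
```

```text
[[  0.6092  -0.1078   0.0437 230.6828 335.3448]
 [  0.444   -0.0893   0.0407 254.7569 186.0417]
 [  0.4316  -0.189    0.0488 138.646  168.7019]]
[[  0.4045  -0.0809   0.0234 270.0842 257.4632]
 [  0.6098  -0.2859   0.0291 352.8235 168.4706]
 [  0.6254  -0.111    0.0495 282.9464 164.1071]] [[  0.5218   0.1912   0.036  159.2558 205.7674]
 [  0.5835   0.1934   0.0361 158.9762 180.5714]]
[ 0.4464 -0.0903  0.078  -3.111 ] -> [-0.0027  0.0009  0.335 ] [0.0013 0.0002 0.0044] rows 3.2
```

Emit:
carry_out(plan="60 -0.002 0 0.1 0 0 0;60 -0.002 0 0.2 0 0 0;60 -0.002 0 0.29 0 0 0;60 -0.002 0 0.335 0 0 0;60 -0.002 0 0.335 0 0 0;60 -0.002 0 0.335 0 0 0;30 -0.002 0 0.335 0 0 0;30 -0.002 0 0.335 0 0 0")

```text
time_s: 27.68
eef_pos: [0.4458, -0.0909, 0.0778]
tcp_rot: [3.139, -0.0, -3.104]
ft_force: [-3.1, 1.5, 17.3]
width: 0.0378
gripper_force: 79.4
```

Emit:
carry_out(plan="30 0 0 0 0 0 0;30 0 0 0 0 0 0;30 0 0 0 0 0 0;30 0 0 0 0 0 0")

```text
time_s: 28.02
eef_pos: [0.446, -0.0918, 0.078]
tcp_rot: [3.14, 0.0, -3.106]
ft_force: [0.4, -0.9, -1.1]
width: 0.0379
gripper_force: 80.3
```

Emit:
carry_out(plan="30 0 0 -0.09 0 0 0;30 0 0 -0.18 0 0 0;30 0 0 -0.27 0 0 0;30 0 0 -0.34 0 0 0;30 0 0 -0.34 0 0 0;30 0 0 -0.34 0 0 0")

```text
time_s: 28.52
eef_pos: [0.4467, -0.0927, 0.216]
tcp_rot: [3.141, 0.005, -3.108]
ft_force: [0.2, 0.7, -3.7]
width: 0.0379
gripper_force: 81.0
```

Emit:
carry_out(plan="30 -0.01 0.08 0 0 0 0;30 -0.02 0.17 0 0 0 0;30 -0.03 0.26 0 0 0 0;30 -0.04 0.35 0 0 0 0;30 -0.05 0.44 0 0 0 0;30 -0.06 0.53 0 0 0 0;30 -0.064 0.62 0 0 0 0;30 -0.064 0.699 0 0 0 0")

```text
time_s: 29.18
eef_pos: [0.4609, 0.1903, 0.2126]
tcp_rot: [3.141, -0.002, -3.105]
ft_force: [0.6, 0.4, -2.5]
width: 0.0379
gripper_force: 81.0
```

Emit:
carry_out(plan="30 0 0 0 0 0 0;30 0 0 0 0 0 0;30 0 0 0 0 0 0;30 0 0 0 0 0 0;30 0 0 0 0 0 0")

```text
time_s: 29.6
eef_pos: [0.4615, 0.1863, 0.2137]
tcp_rot: [-3.141, -0.001, -3.109]
ft_force: [0.7, -0.8, -1.9]
width: 0.0377
gripper_force: 81.1
```

```bash
python3 - <<'E'
from h import *
Y=.0306-np.pi
go((.4625,.19,.112,Y))
E
```

```text
[ 0.4625  0.19    0.112  -3.111 ] -> [-0.0032  0.0092  0.2542] [-0.0003 -0.0008  0.0015] rows 2.4
```

Emit:
carry_out(plan="30 -0.003 0.009 0.08 0 0 0;30 -0.003 0.009 0.16 0 0 0;30 -0.003 0.009 0.22 0 0 0;30 -0.003 0.009 0.25 0 0 0;30 -0.003 0.009 0.26 0 0 0;30 -0.003 0.009 0.26 0 0 0;30 -0.003 0.009 0.26 0 0 0")

```text
time_s: 30.18
eef_pos: [0.4629, 0.1915, 0.1107]
tcp_rot: [3.14, 0.0, -3.107]
ft_force: [0.6, 0.0, -1.9]
width: 0.0375
gripper_force: 81.1
```

Emit:
carry_out(plan="45 0 0 0 0 0 0;60 0 0 0 0 0 0;60 0 0 0 0 0 0;60 0 0 -0.05 0 0 0;60 0 0 -0.15 0 0 0;60 0 0 -0.25 0 0 0;60 0 0 -0.3 0 0 0;60 0 0 -0.3 0 0 0")

```text
time_s: 30.85
eef_pos: [0.4645, 0.1932, 0.235]
tcp_rot: [3.136, 0.008, -3.107]
ft_force: [0.1, 0.6, -0.3]
width: 0.0599
gripper_force: 0.0
```

```bash
python3 - <<'E'
from h import *
Y=.0306-np.pi
go((.48,-.05,.28,Y))
E
```

```text
[ 0.48  -0.05   0.28  -3.111] -> [-0.0188 -0.6082 -0.116 ] [0.0038 0.0051 0.0024] rows 5.9
```

Emit:
carry_out(plan="60 -0.003 -0.1 -0.02 0 0 0;60 -0.006 -0.2 -0.04 0 0 0;60 -0.01 -0.3 -0.06 0 0 0;60 -0.012 -0.4 -0.08 0 0 0;60 -0.015 -0.5 -0.1 0 0 0;60 -0.015 -0.6 -0.12 0 0 0;60 -0.015 -0.6 -0.12 0 0 0;60 -0.015 -0.6 -0.12 0 0 0")

```text
time_s: 31.52
eef_pos: [0.4767, -0.0514, 0.2776]
tcp_rot: [3.141, -0.0, -3.114]
ft_force: [-0.6, 0.8, -0.4]
width: 0.0601
gripper_force: 0.0
```

```bash
python3 - <<'E'
from h import *
im=capture('top'); save('top5',im); im2=capture('scene'); save('sc5',im2)
save('both5',np.hstack([im[90:290,30:450],np.zeros((200,4,3),np.uint8),im2[130:330,80:456]])[:, :800])
E
```

```text
(no output)
```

View pics/both5.png

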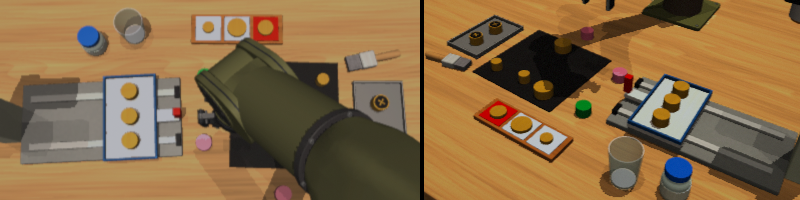

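The crop shows three blanks standing on the carriage and two finished pieces in the tray. The four other-size blanks are still on the mat, and the beaker, jar and brush are untouched. Now I'll grip the handle at (0.527,0.074) to push.

```bash
python3 - <<'E'
from h import *
Y=.0306-np.pi
go((.527,.074,.22,Y))
im=cv2.imread('pics/top5.png')[:,:,::-1]; ci=camera_info('top')
m=cv2.inRange(cv2.cvtColor(im,cv2.COLOR_RGB2HSV),(0,150,100),(8,255,255)); m[:190]=0; m[220:]=0; m[:,:190]=0;m[:,220:]=0
c=max(cv2.findContours(m,0,1)[0],key=cv2.contourArea)[:,0]; print(cv2.minAreaRect(toW(ci,c,.08)[:,:2].astype(np.float32)))
E
```

```text
[ 0.527  0.074  0.22  -3.111] -> [-0.1361  0.298   0.1453] [0.0016 0.     0.0032] rows 3.4
((0.5255963206291199, 0.07625173777341843), (0.016656234860420227, 0.016698108986020088), 88.56780242919922)
```

Emit:
carry_out(plan="60 -0.05 0.09 0.04 0 0 0;60 -0.1 0.18 0.08 0 0 0;60 -0.133 0.26 0.12 0 0 0;60 -0.133 0.302 0.145 0 0 0;60 -0.133 0.302 0.145 0 0 0;60 -0.133 0.302 0.145 0 0 0;60 -0.133 0.302 0.145 0 0 0;60 -0.133 0.302 0.145 0 0 0")

```text
time_s: 32.28
eef_pos: [0.5258, 0.0741, 0.2205]
tcp_rot: [3.141, 0.0, -3.107]
ft_force: [-0.1, 0.1, 0.5]
width: 0.06
gripper_force: 0.0
```

```bash
python3 - <<'E'
from h import *
Y=.0306-np.pi
go((.5262,.0755,.128,Y))
E
```

```text
[ 0.5262  0.0755  0.128  -3.111 ] -> [-0.0012  0.0034  0.2312] [0.0003 0.     0.0026] rows 2.2
```

Emit:
carry_out(plan="60 -0.001 0.003 0.09 0 0 0;60 -0.001 0.003 0.17 0 0 0;60 -0.001 0.003 0.231 0 0 0;60 -0.001 0.003 0.231 0 0 0;40 -0.001 0.003 0.231 0 0 0;30 -0.001 0.003 0.231 0 0 0;20 -0.001 0.003 0.231 0 0 0;10 -0.001 0.003 0.231 0 0 0", squeeze=30)

```text
time_s: 32.95
eef_pos: [0.5274, 0.0768, 0.1298]
tcp_rot: [3.138, 0.004, -3.107]
ft_force: [-0.3, 1.5, 4.2]
width: 0.0174
gripper_force: 31.3
```

Emit:
carry_out(plan="5 0 0 0 0 0 0;5 0 0 0 0 0 0;5 0 0 0 0 0 0;5 0 0 0 0 0 0")

```text
time_s: 33.28
eef_pos: [0.5274, 0.0768, 0.1298]
tcp_rot: [3.139, 0.004, -3.107]
ft_force: [-0.8, -0.1, 8.8]
width: 0.0175
gripper_force: 31.7
```

Emit:
carry_out(plan="5 0 0.01 0 0 0 0;5 0 0.03 0 0 0 0;5 0 0.055 0 0 0 0;5 0 0.085 0 0 0 0;5 0 0.115 0 0 0 0;5 0 0.145 0 0 0 0;5 0 0.17 0 0 0 0;5 0 0.19 0 0 0 0")

```text
time_s: 33.95
eef_pos: [0.5252, 0.1527, 0.1298]
tcp_rot: [3.14, 0.004, -3.107]
ft_force: [1.5, -2.7, 6.6]
width: 0.0171
gripper_force: 31.7
```

Emit:
carry_out(plan="5 0 0.02 0 0 0 0;5 0 0.045 0 0 0 0;5 0 0.07 0 0 0 0;5 0 0.095 0 0 0 0;5 0 0.12 0 0 0 0;5 0 0.14 0 0 0 0;5 0 0.155 0 0 0 0;5 0 0.165 0 0 0 0")

```text
time_s: 34.62
eef_pos: [0.5233, 0.2188, 0.1298]
tcp_rot: [3.139, 0.005, -3.107]
ft_force: [2.8, -2.2, 7.1]
width: 0.0173
gripper_force: 31.6
```

Emit:
carry_out(plan="5 0 0.008 0 0 0 0;5 0 0.016 0 0 0 0;5 0 0.024 0 0 0 0;5 0 0.032 0 0 0 0;5 0 0.04 0 0 0 0;5 0 0.048 0 0 0 0;5 0 0.056 0 0 0 0;5 0 0.06 0 0 0 0")

```text
time_s: 35.28
eef_pos: [0.5229, 0.236, 0.1298]
tcp_rot: [-3.132, 0.003, -3.111]
ft_force: [1.8, -14.7, 17.2]
width: 0.0177
gripper_force: 33.3
```

The carriage stopped at y=0.236, which is 159 mm of travel between hard stops. That confirms both ends. One last nudge, then release.

Emit:
carry_out(plan="5 0 0.01 0 0 0 0;5 0 0.02 0 0 0 0;5 0 0.02 0 0 0 0")

```text
time_s: 35.53
eef_pos: [0.523, 0.2369, 0.1295]
tcp_rot: [-3.118, 0.002, -3.115]
ft_force: [0.6, -24.5, 23.4]
width: 0.0176
gripper_force: 39.1
```

Emit:
carry_out(plan="20 0 -0.01 0 0 0 0;30 0 -0.02 0 0 0 0;45 0 -0.02 0 0 0 0;50 0 -0.02 0 0 0 0;50 0 -0.02 -0.06 0 0 0;50 0 -0.02 -0.14 0 0 0;50 0 -0.02 -0.2 0 0 0;50 0 -0.02 -0.22 0 0 0")

```text
time_s: 36.2
eef_pos: [0.5211, 0.2447, 0.2196]
tcp_rot: [3.135, 0.004, -3.105]
ft_force: [0.1, 0.7, -0.5]
width: 0.0498
gripper_force: 0.0
```

Emit:
carry_out(plan="50 0.07 -0.07 0 0 0 0;50 0.14 -0.14 0 0 0 0;50 0.21 -0.21 0 0 0 0;50 0.28 -0.28 -0.02 0 0 0;50 0.28 -0.36 -0.04 0 0 0;50 0.28 -0.45 -0.06 0 0 0;50 0.28 -0.5 -0.08 0 0 0;50 0.28 -0.5 -0.08 0 0 0")

```text
time_s: 36.87
eef_pos: [0.415, 0.0337, 0.2479]
tcp_rot: [-3.14, -0.001, -3.113]
ft_force: [0.4, 0.1, -0.1]
width: 0.0499
gripper_force: 0.0
```

```bash
python3 - <<'E'
from h import *
im=capture('top'); save('top6',im); im2=capture('scene')
save('both6',np.hstack([im[90:290,30:450],np.zeros((200,4,3),np.uint8),im2[130:330,136:512]])[:, :800])
ci=camera_info('top')
m=cv2.inRange(cv2.cvtColor(im,cv2.COLOR_RGB2HSV),(0,150,100),(8,255,255)); m[:190]=0; m[220:]=0; m[:,:120]=0;m[:,160:]=0
c=max(cv2.findContours(m,0,1)[0],key=cv2.contourArea)[:,0]; print(cv2.minAreaRect(toW(ci,c,.08)[:,:2].astype(np.float32)))
E
```

```text
((0.5223520994186401, 0.23239198327064514), (0.017152374610304832, 0.0141074787825346), 1.404188871383667)
```

View pics/both6.png

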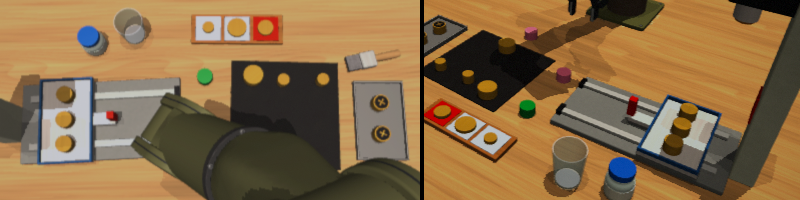

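The crop shows the carriage home with three blanks standing on it and the tray holding two pieces. I'll check the travel from the rim to make sure it didn't spring back on release.

```bash
python3 - <<'E'
from h import *
ci=camera_info('top')
for n,a,b in(('top0',65,140),('top3',130,195),('top6',60,135)):
    im=cv2.imread(f'pics/{n}.png')[:,:,::-1]
    m=cv2.inRange(cv2.cvtColor(im,cv2.COLOR_RGB2HSV),(100,80,40),(130,255,255)); m[:,:a]=0; m[:,b:]=0; m[:160]=0; m[260:]=0
    c=np.vstack(cv2.findContours(m,0,1)[0])[:,0]; W=toW(ci,c,.043)[:,:2].astype(np.float32)
    # -y rim edge (right border) at mid rows
    col=[np.nonzero(m[r])[0].max() for r in range(180,196)]+[np.nonzero(m[r])[0].max() for r in range(218,240)]
    rr=list(range(180,196))+list(range(218,240)); e=toW(ci,np.c_[col,rr],.043)
    print(n,cv2.minAreaRect(W), e[:,1].mean(), np.polyfit(e[:,0]-.52,e[:,1],1))
E
```

```text
top0 ((0.5193281173706055, 0.33682867884635925), (0.20733529329299927, 0.13188859820365906), 1.7545520067214966) 0.2728177338436671 [0.02990801 0.27300987]
top3 ((0.5234379172325134, 0.19323813915252686), (0.20731845498085022, 0.13096019625663757), 1.5520607233047485) 0.12834768881336486 [0.02667211 0.12861505]
top6 ((0.5189680457115173, 0.3513936996459961), (0.20713789761066437, 0.1317867636680603), 1.9500095844268799) 0.28555451467261544 [0.02820984 0.28572679]
```

Travel measures 157–158 mm with about 2 mm error. For certainty I'll push once more with closed fingers, which can't drag the carriage back on retreat.

```bash
python3 - <<'E'
from h import *
Y=.0306-np.pi
go((.523,.18,.22,Y)); go((.523,.18,.128,Y),start=(.523,.18,.22,Y))
E
```

```text
[ 0.523  0.18   0.22  -3.111] -> [-0.2801  0.3449  0.0705] [0.0019 0.0003 0.0022] rows 4.3
[ 0.523  0.18   0.128 -3.111] -> [ 0.   -0.    0.23] [0. 0. 0.] rows 2.2
```

Emit:
carry_out(plan="0 -0.07 0.09 0 0 0 0;0 -0.14 0.18 0 0 0 0;0 -0.21 0.27 0.03 0 0 0;0 -0.28 0.345 0.06 0 0 0;0 -0.28 0.345 0.07 0 0 0;0 -0.28 0.345 0.07 0 0 0;0 -0.28 0.345 0.07 0 0 0;0 -0.28 0.345 0.07 0 0 0")

```text
time_s: 37.63
eef_pos: [0.5214, 0.1802, 0.2196]
tcp_rot: [3.141, -0.002, -3.105]
ft_force: [0.0, -0.2, 0.3]
width: -0.0002
gripper_force: 0.0
```

Emit:
carry_out(plan="0 0 0 0.09 0 0 0;0 0 0 0.17 0 0 0;0 0 0 0.23 0 0 0;0 0 0 0.23 0 0 0;0 0 0.03 0.23 0 0 0;0 0 0.05 0.23 0 0 0;0 0 0.06 0.23 0 0 0;0 0 0.07 0.23 0 0 0")

```text
time_s: 38.3
eef_pos: [0.5222, 0.2101, 0.1299]
tcp_rot: [3.138, 0.003, -3.105]
ft_force: [-0.4, -0.0, -0.4]
width: -0.0004
gripper_force: 0.0
```

Emit:
carry_out(plan="0 0 0.01 0 0 0 0;0 0 0.02 0 0 0 0;0 0 0.03 0 0 0 0;0 0 0.04 0 0 0 0;0 0 0.05 0 0 0 0;0 0 0.06 0 0 0 0")

```text
time_s: 38.8
eef_pos: [0.522, 0.2149, 0.1288]
tcp_rot: [-3.109, -0.003, -3.117]
ft_force: [-2.0, -36.6, 31.6]
width: -0.0002
gripper_force: 19.2
```

Firm stop at 37 N. Retreating.

Emit:
carry_out(plan="0 0 -0.05 0 0 0 0;0 0 -0.12 0 0 0 0;0 0 -0.15 0 0 0 0;0 0 -0.15 -0.06 0 0 0;0 0 -0.15 -0.15 0 0 0;0 0.05 -0.2 -0.24 0 0 0;0 0.15 -0.28 -0.3 0 0 0;0 0.2 -0.35 -0.3 0 0 0")

```text
time_s: 39.47
eef_pos: [0.4523, 0.0994, 0.2494]
tcp_rot: [3.135, 0.007, -3.103]
ft_force: [1.2, -1.2, -0.4]
width: 0.0003
gripper_force: 0.0
```

Emit:
carry_out(plan="0 0 0 0 0 0 0;0 0 0 0 0 0 0;0 0 0 0 0 0 0;0 0 0 0 0 0 0;0 0 0 0 0 0 0;0 0 0 0 0 0 0")

```text
time_s: 39.97
eef_pos: [0.4522, 0.0976, 0.246]
tcp_rot: [3.139, 0.0, -3.105]
ft_force: [-0.6, 0.3, -0.5]
width: -0.0001
gripper_force: 0.0
```

```bash
python3 - <<'E'
from h import *
ci=camera_info('top'); im=capture('top'); save('top7',im)
m=cv2.inRange(cv2.cvtColor(im,cv2.COLOR_RGB2HSV),(100,80,40),(130,255,255)); m[:,:60]=0; m[:,135:]=0; m[:160]=0; m[260:]=0
c=np.vstack(cv2.findContours(m,0,1)[0])[:,0]; print(cv2.minAreaRect(toW(ci,c,.043)[:,:2].astype(np.float32)))
print(brass(im,ci,.06,(76,165,130,255)))
E
```

```text
((0.5189680457115173, 0.3513939678668976), (0.20713789761066437, 0.13178622722625732), 1.9500095844268799)
[[4.59153622e-01 3.45781386e-01 3.61962996e-02 9.36444444e+01
  2.33288889e+02]
 [5.16990840e-01 3.48149419e-01 3.62112538e-02 9.36976744e+01
  2.08906977e+02]
 [5.80602229e-01 3.49795461e-01 3.54383883e-02 9.40952381e+01
  1.83595238e+02]]
```

View pics/top7.png

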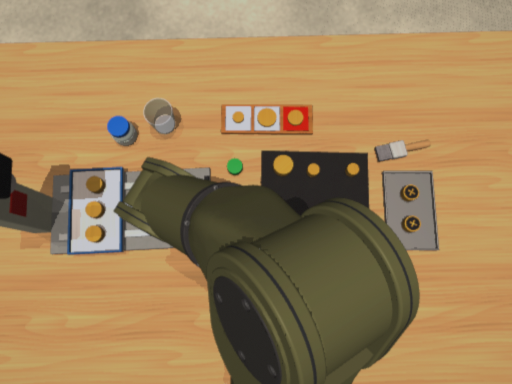

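The carriage is home and unchanged by the push. The blanks are at (94,184), (94,209) and (94,233), and the tray pieces at (410,193) and (412,223). The robot is clear, so I'm handing in.

```bash
python3 -c "
from rig import finish_job; print(finish_job())"
```

```text
the job is handed in; nothing more can be done
None
```

The job is handed in with the work done in the order asked: carriage drawn out to its stop, both finished pieces in the grey tray, all three matching 40 mm blanks standing on the carriage, then the carriage pushed home to its stop.

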